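Pack hat-shaped flanges alternately in a tray and close the follower

ROBOT

A 7-joint arm with a two-finger parallel gripper is mounted at the origin on a cart in front of the work surface, level with it; the furniture and walls round the work are solid. World frame = base frame: x ahead of the robot, y to its left, z up, the work surface at z = 0. Lengths are in mm, angles in rad, forces in N, time in s.
With the tool pointing down it reaches from about 425 to 875 mm from the base axis. Payload 8.4 kg.
Tool frame: the origin (TCP) lies on the mounting face of the last link; the fingertips stand 182 mm ahead of it and the grasp point (between the pads) lies 164 mm ahead of it (r.grip_depth is the distance from the TCP to the grasp point, in mm); z points along the fingers, x is the direction in which the jaws open and shut, and the axes are right-handed (so a half turn about z gives the same grasp; the last joint's range is limited). The gripper opens to 87 mm and grips with 3 to 60 N. Pads are 19 mm wide; open, the fingers measure 117 mm over their backs; the gripper's body (75 mm by 190 mm) begins 51 mm behind the grasp point.
Start: joints at [1.075, 0.333, 0.04, 1.465, -0.013, 1.343, -0.059], TCP at [251.182, -599.484, 404.746] pointing down, gripper open.
Joint ranges: [-2.58, 2.58], [-0.38, 2.09], [-1.3, 1.39], [0.25, 2.4], [-1.5, 4.64], [0.08, 2.09], [-2.65, 2.65]. Speed limits (rad/s): [2.22, 2.22, 2.79, 2.79, 3.14, 3.14, 3.14].

INTERFACE

Orientations are given as a rotation vector (axis times angle).
In Python, from cell import r gives the robot as it stands. Calls block until the motion is done:
- r.goto(position, orientation): joint-space move of the TCP to a pose.
- r.servo_line(position, attitude=None, velocity=150, guard=None): straight line of the TCP; attitude=None keeps the orientation; velocity is the mean speed in mm/s. With guard (N) it stops when the force on the tool has changed by that much, and returns True; else False.
- r.movej(angles): joint-space move.
- r.let_go() and r.gripper_close(squeeze=None): open the fingers fully, or close them until they stop; squeeze is the grip in N (None keeps the last).
- r.hold(seconds).
- r.inverse_kinematics(position, orientation): joint angles nearest the present ones, or None.
- r.get_image(name): name is "side" or "top" or "wrist"; returns a dict with "image" (384x512x3 uint8, blue, green, red), "range_z" (384x512 float32, mm along the optical axis (not along the pixel's ray), 0 where there is no reading), "intrinsics" (3x3 intrinsics, pixels), "xyz" and "orientation" of the camera in the world; the wrist camera has in their place "T_tool_cam" (4x4, takes a point from camera to tool coordinates, whose origin is the TCP and whose axes are the tool frame's). Camera axes: x right, y down, z forward; pixel columns grow to the right and rows downward; lengths in mm; the calibration is good to about 2 mm. A picture is of the moment at which its call begins: read the wrist's pose just before it.
A pose or a line that the arm cannot do raises r.MotionError and nothing moves.
- r.close_job(): hands the job in, once; it reports no verdict.
Readings, each from a call of its own:
- r.get_clock(): time.
- r.get_joint_pos(): joint angles.
- r.get_joint_vel(): joint speeds.
- r.get_joint_efforts(): joint torques, N m.
- r.get_position(): TCP position.
- r.get_tool_rot(): TCP orientation.
- r.get_contact_force(): force on the tool from outside, world axes, zero at the start.
- r.get_ft_torque(): the same for the moment, N m.
- r.get_finger_gap(): finger opening in mm.
Only numpy, scipy, OpenCV 4.12 (cv2) and the standard library are available. Lean on these libraries where they do the work, as an engineer would, in place of code of your own. Each camera call takes 0.05 s, during which the arm holds its last target.

TASK

Finish packing the brass hat-shaped flanges in the wooden tray: add the two that stand on the bench so that the row of five carries on alternately crown up and crown down, each standing flat on the tray floor and kept the way up it stands now. Then slide the steel follower up against the row so that all five are packed tight, let go, and leave the tin, the weight and the pliers where they are.

Things in the scene. Friction and masses are not known exactly. Their poses are not given: they have to be found in the camera images.
- tray: Wooden packing tray fixed to the bench. Origin: centre of the underside of its floor; z up, y along the row towards the end stop, x across. Floor 8 mm thick, from y = -158 to +124 mm; channel 52 mm wide between rails 9 mm thick whose tops are 19 mm over the bench. The flanges stand in one row in the channel, on x = 0.
- tray_stop (a point): Foot of the fixed end stop's inner face, on the tray's floor (tray y = +110 mm); axes as the tray's. Neighbours standing opposite ways up pack 37 mm apart (one brim above the other); the same way up they would need 48 mm. Five packed alternately reach 196 mm from here.
- follower (a joint): Sliding steel follower at the tray's open end, in m: 0 is fully out, pushing face at tray y = -110 mm; the value grows as it slides to tray +y, limit 0.032; it meets a tight alternating row of five at 0.024. Stays where left; about 2 N moves it, up to 12 N with the row. Its 13 mm high block pushes on the brim of a crown-up flange.
- follower_grip (a point): Grip point on the follower's upright steel plate, 22 mm behind the pushing face and 50 mm over the bench. The plate is 30 mm wide (tray x), 10 mm thick (tray y) and reaches 60 mm over the bench. Axes as the tray's.
- flange_up_mid (a point): Loose brass flange standing on the bench brim down, crown up; 48 mm across the brim, 9 mm thick brim, 26 mm crown, 42 mm high overall, 0.2 kg. Point at half height on its axis (21 mm over its foot), z up. Brim from 0 to 9 mm, crown from 9 to 42 mm over its foot.
- flange_down_mid (a point): Loose brass flange of the same kind standing on the bench upside down, crown down and brim on top; 48 mm across the brim, 9 mm thick brim, 26 mm crown, 42 mm high overall, 0.2 kg. Point at half height on its axis (21 mm over its foot), z up as it stands. Crown from 0 to 33 mm, brim from 33 to 42 mm over its foot.
- row_first_mid (a point): Brass flange of the same kind already in the tray, loose, nearest the end stop; stands crown up. Point at half height on its axis, 29 mm over the bench, z up.
- row_second_mid (a point): Brass flange of the same kind already in the tray, loose, next to it; stands crown down. Point at half height on its axis, 29 mm over the bench, z up.
- row_third_mid (a point): Brass flange of the same kind already in the tray, loose, third, nearest the empty part of the tray; stands crown up. Point at half height on its axis, 29 mm over the bench, z up.
- tin: Bystander: round brown tin, 74 mm across, 48 mm high; origin at the centre of its underside.
- weight: Bystander: small brass weight, 32 mm across, 30 mm high; origin at the centre of its underside.
- pliers: Bystander: flat pliers lying on the bench behind the tray, 35 x 129 x 11 mm; origin at the centre of the underside.
There are look-alikes about, which are no part of the job. What is shaped like the part that bears flange_up_mid but green is not meant.

How it is judged (in metres and radians):
On the way:
1. both flanges stand flat in the tray, the crown-down one next to the row of three and the crown-up one last (z of flange_up_mid in the frame of tray between 0.026 and 0.032 m and x of flange_up_mid in the frame of tray between -0.007 and 0.007 m and angle between each of flange_up_mid, flange_down_mid's own z axis and vertical below 0.09 rad and z of flange_down_mid in the frame of tray between 0.026 and 0.032 m and x of flange_down_mid in the frame of tray between -0.007 and 0.007 m and horizontal distance between flange_down_mid and row_third_mid below 0.06 m and horizontal distance between flange_up_mid and row_third_mid above 0.06 m), for 0.2 s.
At the end, for the whole second after the job is handed in: Follower slid in at least 20 mm (4 mm of play at most). The five flanges stand up, down, up, down, up from the end stop, the way up they began, each within 10 mm along and 7 mm across of its packed place, flat on the tray floor (height within 3 mm, tilt under 5 degrees) (value of joint follower above 0.02 m and z of row_first_mid in the frame of tray between 0.026 and 0.032 m and x of row_first_mid in the frame of tray between -0.007 and 0.007 m and angle between each of row_first_mid, row_second_mid, row_third_mid, flange_down_mid, flange_up_mid's own z axis and vertical below 0.09 rad and y of row_first_mid in the frame of tray between 0.076 and 0.096 m and z of row_second_mid in the frame of tray between 0.026 and 0.032 m and x of row_second_mid in the frame of tray between -0.007 and 0.007 m and y of row_second_mid in the frame of tray between 0.039 and 0.059 m and z of row_third_mid in the frame of tray between 0.026 and 0.032 m and x of row_third_mid in the frame of tray between -0.007 and 0.007 m and y of row_third_mid in the frame of tray between 0.002 and 0.022 m and z of flange_down_mid in the frame of tray between 0.026 and 0.032 m and x of flange_down_mid in the frame of tray between -0.007 and 0.007 m and y of flange_down_mid in the frame of tray between -0.035 and -0.015 m and z of flange_up_mid in the frame of tray between 0.026 and 0.032 m and x of flange_up_mid in the frame of tray between -0.007 and 0.007 m and y of flange_up_mid in the frame of tray between -0.072 and -0.052 m); the robot touches nothing.
It fails at once if the tin, the weight or the pliers is pushed more than 30 mm away (distance of any of tin, weight, pliers from where it was at the start of the episode above 0.03 m).
It also fails if it takes over 64 s, if anything falls off the work surface, if the arm or the gripper's body presses on something with over 40 N, if the wrist force passes 120 N, or if a joint passes its speed limit or range.

## Working session

There is one attempt and no reset: what is moved stays moved. The work goes in short steps, each a Python script; the robot and the scene stay as the last script left them, time stands still between calls to the robot, and variables do not carry over. Pictures are saved under pics/ and viewed, and the job is handed in when it is done.

```bash
ls; mkdir -p pics
python3 - <<'E'
from cell import r
import cv2,numpy as np,pickle
for n in("side","top","wrist"):
    d=r.get_image(n); cv2.imwrite(f"pics/{n}0.png",d["image"]); pickle.dump(d,open(f"{n}0.pkl","wb"))
    print(n,d["intrinsics"].tolist(),d.get("xyz"),d.get("orientation"),d.get("T_tool_cam"))
print(r.get_clock(),r.get_position(),r.get_tool_rot())
E
```

```text
pics
side [[346.89913142400366, 0.0, 255.99023774952528], [0.0, 346.89913142400366, 189.66946263381104], [0.0, 0.0, 1.0]] [388.30705684 636.50587125 617.20989954] [-0.35368108  2.7025625  -1.34498555] None
top [[427.84649896452316, 0.0, 252.73654749359142], [0.0, 427.84649896452316, 184.62887197781973], [0.0, 0.0, 1.0]] [ 445.41076904  -33.7553776  1091.08395399] [-2.15688284  2.16870994 -0.08593592] None
wrist [[280.6193534573648, 0.0, 259.78313920875365], [0.0, 280.6193534573648, 192.33894711939934], [0.0, 0.0, 1.0]] None None [[ 9.99999256e-01 -1.07348102e-03 -5.78606472e-04 -1.07381894e-01]
 [ 1.18466399e-03  9.67710621e-01  2.52061004e-01 -6.75601794e+01]
 [ 2.89340926e-04 -2.52061502e-01  9.67711173e-01  2.05445212e+01]
 [ 0.00000000e+00  0.00000000e+00  0.00000000e+00  1.00000000e+00]]
0.15 [ 251.15171857 -599.36890781  404.047289  ] [-2.61519794e+00  1.73963870e+00  1.74757643e-03]
```

View pics/top0.png

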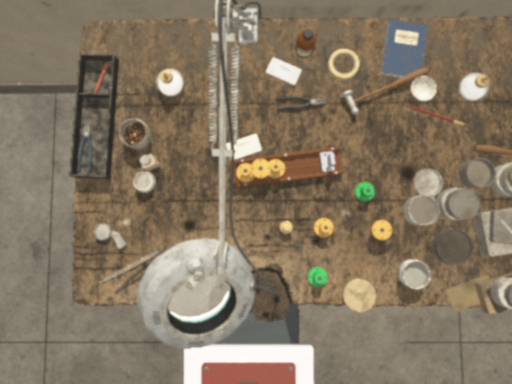

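View pics/side0.png

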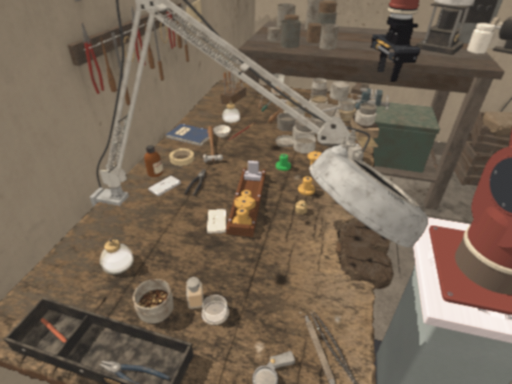

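```bash
cat > h.py <<'E'
import numpy as np,cv2,pickle
from scipy.spatial.transform import Rotation as R
def cloud(d,T=None):
    z=d["range_z"].astype(float); K=d["intrinsics"]
    v,u=np.mgrid[:z.shape[0],:z.shape[1]]
    p=np.stack([(u-K[0,2])/K[0,0]*z,(v-K[1,2])/K[1,1]*z,z],-1)
    if T is None: Rm=R.from_rotvec(d["orientation"]).as_matrix();t=np.array(d["xyz"])
    else: Rm=T[:3,:3];t=T[:3,3]
    w=p@Rm.T+t; w[z==0]=np.nan
    return w
E
python3 - <<'E'
from h import *
d=pickle.load(open("top0.pkl","rb")); w=cloud(d)
im=d["image"][130:300,210:450]; cv2.imwrite("pics/topz.png",cv2.resize(im,None,fx=3.3,fy=3.3,interpolation=cv2.INTER_CUBIC))
for n,(u,v) in dict(b=(300,210),f1=(324,228),f2=(382,230),wt=(286,227),r1=(246,172),r2=(261,169),r3=(276,168),fol=(328,160),g=(365,191),lamp=(200,250),lamparm=(222,120),lamp2=(197,290),tin=(452,246),pl=(300,103),card=(245,147)).items(): print(n,w[v,u].round(0))
h=w[...,2]; 
hm=np.nan_to_num(np.clip(h,-10,100))+10
cv2.imwrite("pics/toph.png",cv2.resize((hm*2.3).astype(np.uint8)[130:300,210:450],None,fx=3.3,fy=3.3,interpolation=cv2.INTER_NEAREST))
E
```

```text
b [ 487. -134.    2.]
f1 [ 441. -188.   43.]
f2 [ 436. -328.   42.]
wt [444. -96.  33.]
r1 [578.   1.  50.]
r2 [586. -36.  51.]
r3 [588. -72.  52.]
fol [ 610. -203.   32.]
g [ 530. -289.   47.]
lamp [402.  79. 291.]
lamparm [605.  23. 460.]
lamp2 [322.  92. 236.]
tin [ 395. -506.   16.]
pl [ 765. -138.   -1.]
card [648.   5.   9.]
```

View pics/topz.png

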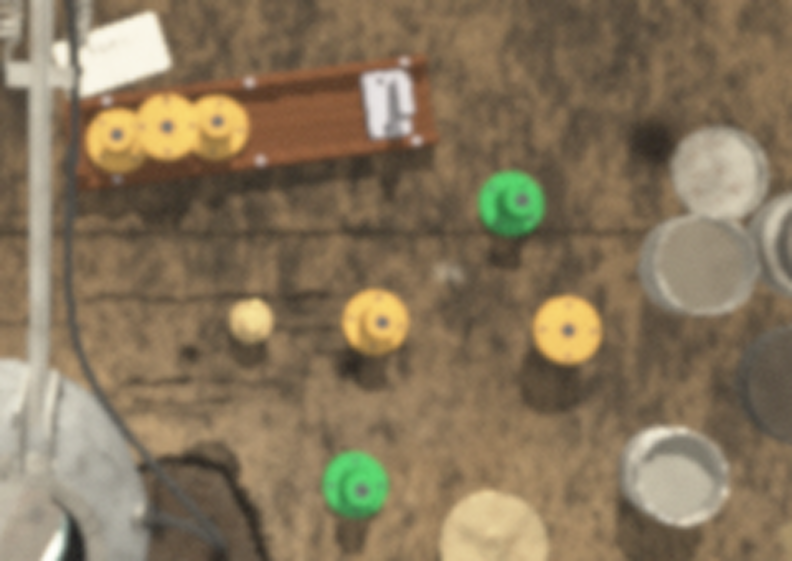

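View pics/toph.png

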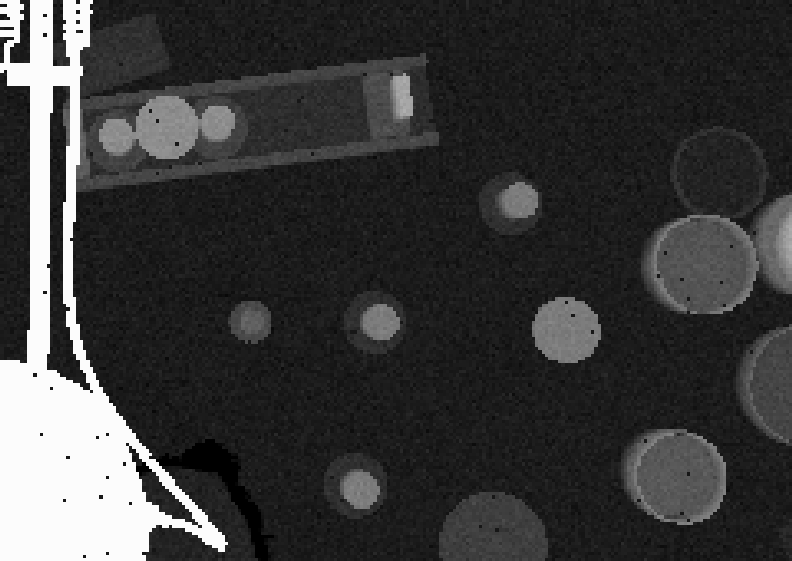

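View pics/wrist0.png

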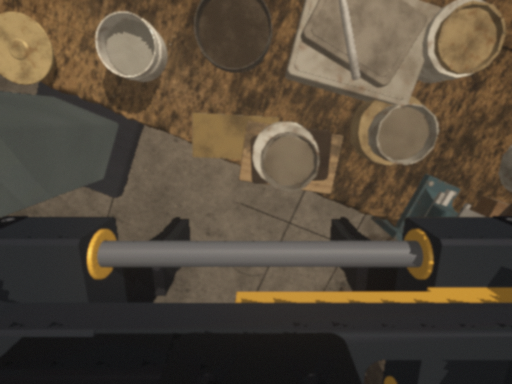

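```bash
cat >> h.py <<'E'
from scipy.optimize import least_squares
def blob(w,c,rad,zlo,zhi):
    m=(np.hypot(w[...,0]-c[0],w[...,1]-c[1])<rad)&(w[...,2]>zlo)&(w[...,2]<zhi)
    p=w[m]; q,r_=cv2.minEnclosingCircle(p[:,:2].astype(np.float32))
    return p[:,:2].mean(0).round(1),np.round(q,1),round(r_,1),np.median(p[:,2]).round(1),m.sum()
E
python3 - <<'E'
from h import *
d=pickle.load(open("top0.pkl","rb")); w=cloud(d)
print("f1crown",blob(w,(441,-188),22,30,60)); print("f1brim",blob(w,(441,-188),40,6,60))
print("f2",blob(w,(436,-328),40,30,60))
for c in((578,1),(588,-72)): print(blob(w,c,22,40,70))
print(blob(w,(583,-36),26,40,70)); print("wt",blob(w,(444,-96),30,15,50))
print("fol",blob(w,(610,-205),40,40,80))
# tray: height 4..26 in region
m=(w[...,0]>520)&(w[...,0]<680)&(w[...,1]<60)&(w[...,1]>-270)&(w[...,2]>12)&(w[...,2]<26)
m=m.astype(np.uint8); n,l,s,c=cv2.connectedComponentsWithStats(m)
for i in range(1,n):
    if s[i,4]>30:
        p=w[l==i]; print(s[i],cv2.minAreaRect(p[:,:2].astype(np.float32)),np.median(p[:,2]))
b=w[(w[...,0]>450)&(w[...,0]<550)&(w[...,1]<-120)&(w[...,1]>-260)]; print("bench z",np.nanmedian(b[:,2]))
# lamp pts
L=w[np.nan_to_num(w[...,2])>110]
L=L[(L[:,0]>200)]
for x0 in range(200,900,60):
    q=L[(L[:,0]>=x0)&(L[:,0]<x0+60)&(L[:,1]>-350)&(L[:,1]<250)]
    if len(q): print(x0,len(q),"y",q[:,1].min().round(),q[:,1].max().round(),"z",q[:,2].min().round(),q[:,2].max().round(), "ymin pt",q[q[:,1].argmin()].round())
E
```

```text
f1crown (array([ 443.1, -189.7]), array([ 443.1, -190.3]), 12.9, np.float64(43.7), np.int64(98))
f1brim (array([ 443.1, -188. ]), array([ 442.1, -188.3]), 37.7, np.float64(12.3), np.int64(303))
f2 (array([ 436.7, -325.2]), array([ 436.3, -326.2]), 24.6, np.float64(43.6), np.int64(325))
(array([581.9,  -0.9]), array([580.6,  -2.5]), 19.0, np.float64(51.6), np.int64(125))
(array([590.9, -67.7]), array([588.1, -67.1]), 17.7, np.float64(51.2), np.int64(108))
(array([586.7, -34.5]), array([586.6, -35.6]), 25.3, np.float64(51.5), np.int64(274))
wt (array([444.1, -95.2]), array([444.1, -95.4]), 15.9, np.float64(23.5), np.int64(130))
fol (array([ 608.7, -206.4]), array([ 609.6, -207.7]), 15.7, np.float64(60.4), np.int64(72))
[234 142  25  15  85] ((648.4971313476562, 1.1659202575683594), (30.21531867980957, 59.42244338989258), 33.658905029296875) 13.115134903147464
[ 233  146  110   42 1332] ((596.073974609375, -98.84208679199219), (70.44441986083984, 278.48828125), 6.996096611022949) 19.999200050992158
bench z 1.9150336909867747
200 1954 y -1.0 184.0 z 185.0 271.0 ymin pt [259.  -1. 194.]
260 3235 y -66.0 207.0 z 186.0 300.0 ymin pt [319. -66. 268.]
320 3435 y -64.0 206.0 z 203.0 345.0 ymin pt [323. -64. 272.]
380 1848 y -14.0 173.0 z 212.0 366.0 ymin pt [382. -14. 308.]
440 325 y 14.0 37.0 z 324.0 400.0 ymin pt [498.  14. 373.]
500 388 y 10.0 43.0 z 364.0 434.0 ymin pt [560.  10. 414.]
560 834 y 2.0 49.0 z 389.0 469.0 ymin pt [601.   2. 433.]
620 966 y -2.0 46.0 z 430.0 526.0 ymin pt [679.  -2. 475.]
680 1134 y -7.0 43.0 z 461.0 552.0 ymin pt [733.  -7. 503.]
740 248 y -9.0 29.0 z 362.0 553.0 ymin pt [749.  -9. 528.]
800 87 y -15.0 21.0 z 243.0 432.0 ymin pt [860. -15. 256.]
860 130 y -22.0 24.0 z 136.0 290.0 ymin pt [906. -22. 164.]
```

```bash
cat >> h.py <<'E'
YAW=np.deg2rad(7.0)
def ori(yaw=YAW):
    x=np.array([np.cos(yaw),np.sin(yaw),0]);z=np.array([0,0,-1.]);y=np.cross(z,x)
    return R.from_matrix(np.stack([x,y,z],1)).as_rotvec()
def wcap(r,name):
    P=np.array(r.get_position());o=np.array(r.get_tool_rot())
    d=r.get_image("wrist"); T=np.eye(4);T[:3,:3]=R.from_rotvec(o).as_matrix();T[:3,3]=P
    d["T"]=T@d["T_tool_cam"]; pickle.dump(d,open(name+".pkl","wb")); cv2.imwrite(f"pics/{name}.png",d["image"])
    return d,cloud(d,d["T"])
E
python3 - <<'E'
from cell import r
from h import *
for p in ([440,-290,380],[437,-326,201],[443,-190,202],[597,-108,205],[602,-145,205],[610,-205,214],[590,-180,380]):
    print(p,np.round(r.inverse_kinematics(p,ori()),2))
r.goto([440,-290,380],ori())
d,w=wcap(r,"w1"); print(r.get_clock(),r.get_contact_force())
E
```

```text
[440, -290, 380] [ 0.81  0.12 -0.34  1.78  0.04  1.25  0.59]
[437, -326, 201] [ 0.84  0.35 -0.32  1.92  0.14  0.9   0.57]
[443, -190, 202] [ 0.69  0.24 -0.41  2.06  0.12  0.86  0.33]
[597, -108, 205] [ 0.51  0.48 -0.5   1.76  0.27  0.98  0.02]
[602, -145, 205] [ 0.55  0.5  -0.48  1.72  0.27  0.99  0.09]
[610, -205, 214] [ 0.6   0.52 -0.45  1.66  0.26  1.02  0.19]
[590, -180, 380] [ 0.59  0.32 -0.45  1.56  0.14  1.29  0.24]
1.5583 [ 0.02660112  0.69748237 -0.07195906]
```

View pics/w1.png

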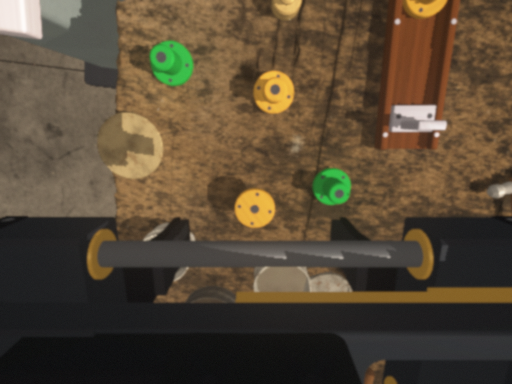

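Run:
```python
from cell import r
from h import *
r.goto([560,-190,400],ori())
d,w=wcap(r,"w2"); print(r.get_clock(),r.get_contact_force())
for n in("w1","w2"):
    d=pickle.load(open(n+".pkl","rb")); w=cloud(d,d["T"]); print(n)
    b=w[(w[...,0]>450)&(w[...,0]<530)&(w[...,1]<-120)&(w[...,1]>-240)&(abs(w[...,2])<6)]; print("bench z",np.nanmedian(b[:,2]))
    for k,a in dict(f1=((443,-190),24,30,60),f1b=((443,-190),27,5,60),f2=((437,-326),32,30,60),r3=((591,-70),18,40,70),r2=((587,-35),26,40,70),r1=((582,0),18,40,70),fol=((609,-206),30,45,80)).items():
        try: print(k,blob(w,*a))
        except Exception as e: print(k,"none")
    m=(w[...,0]>520)&(w[...,0]<680)&(w[...,1]<60)&(w[...,1]>-270)&(w[...,2]>15)&(w[...,2]<23)
    for lo,hi in((-230,-60),):
      for s in (0,1):
        mm=m&(w[...,1]>lo)&(w[...,1]<hi); p=w[mm][:,:2]
        xa=(p[:,0]-594)*np.cos(YAW)+(p[:,1]+82)*np.sin(YAW); ya=-(p[:,0]-594)*np.sin(YAW)+(p[:,1]+82)*np.cos(YAW)
        k=(xa>25)&(xa<40) if s else (xa<-22)&(xa>-40)
        k&=(ya<10)
        if k.sum()>50:
            c=np.polyfit(ya[k],xa[k],1); print("rail",s,k.sum(),c, ya[k].min(),ya[k].max())
```

```text
2.2833 [ 0.13699242  0.93767237 -0.19502263]
w1
bench z -0.3599818469649563
f1 (array([ 442. , -191.3]), array([ 442.1, -191.1]), 13.0, np.float64(41.4), np.int64(489))
f1b (array([ 441.5, -192.1]), array([ 442.2, -191.1]), 24.0, np.float64(9.1), np.int64(1357))
f2 (array([ 435.3, -325.4]), array([ 435.5, -326.8]), 24.2, np.float64(41.4), np.int64(1251))
r3 (array([nan, nan]), array([0., 0.]), 0.0, np.float64(nan), np.int64(0))
r2 (array([nan, nan]), array([0., 0.]), 0.0, np.float64(nan), np.int64(0))
r1 (array([nan, nan]), array([0., 0.]), 0.0, np.float64(nan), np.int64(0))
fol (array([ 605.2, -209.2]), array([ 608. , -209.6]), 15.2, np.float64(59.3), np.int64(332))
rail 0 1333 [-1.77334453e-02 -3.27629753e+01] -145.4305719030771 2.67790598862194
rail 1 1138 [-9.97868205e-04  2.86708002e+01] -152.85947081970124 1.6948855888068421
w2
bench z -0.44768290826684165
f1 (array([ 443.7, -189.8]), array([ 442.2, -190.8]), 13.1, np.float64(41.1), np.int64(399))
f1b (array([ 446.2, -187.9]), array([ 442.1, -190.9]), 24.2, np.float64(9.5), np.int64(1039))
f2 (array([nan, nan]), array([0., 0.]), 0.0, np.float64(nan), np.int64(0))
r3 (array([590.5, -69.1]), array([591.1, -68.1]), 16.2, np.float64(49.3), np.int64(579))
r2 (array([587.3, -34.4]), array([587. , -35.1]), 25.7, np.float64(49.5), np.int64(1836))
r1 (array([582.6,  -6.9]), array([582.3,  -5.4]), 14.1, np.float64(49.1), np.int64(402))
fol (array([ 607.8, -207.1]), array([ 608.5, -208.2]), 15.3, np.float64(58.9), np.int64(277))
rail 0 953 [-5.54330344e-03 -3.11999581e+01] -145.03272756992607 9.795053144361844
rail 1 921 [3.62743191e-04 2.91445820e+01] -152.58081085243396 9.758024784565823h.py:15: RuntimeWarning: Mean of empty slice.
  return p[:,:2].mean(0).round(1),np.round(q,1),round(r_,1),np.median(p[:,2]).round(1),m.sum()
  ret = um.true_divide(
  return _methods._mean(a, axis=axis, dtype=dtype,
  ret = ret.dtype.type(ret / rcount)
```

View pics/w2.png

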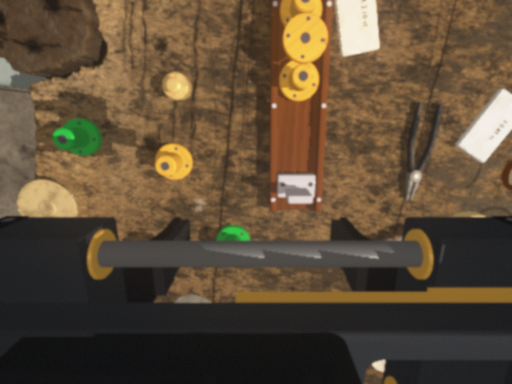

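Run:
```python
from h import *
for n in("w1","w2"):
    d=pickle.load(open(n+".pkl","rb")); w=cloud(d,d["T"]); print(n)
    xa=(w[...,0]-593)*np.cos(YAW)+(w[...,1]+82)*np.sin(YAW); ya=-(w[...,0]-593)*np.sin(YAW)+(w[...,1]+82)*np.cos(YAW); z=w[...,2]
    def ext(m): return m.sum(),np.percentile(xa[m],[1,50,99]).round(1),np.percentile(ya[m],[1,50,99]).round(1)
    m=(abs(xa)<30)&(ya<-90)&(ya>-170)
    print("plate",ext(m&(z>55)));print("block",ext(m&(z>17)&(z<28)&(abs(xa)<22)))
    if n=="w2":
        print("r3",ext((abs(xa)<20)&(ya<20)&(ya>-20)&(z>44))); print("r2",ext((abs(xa)<30)&(ya<75)&(ya>26)&(z>44)&(abs(ya-47)<25)))
    print("rails",ext((abs(abs(xa)-30.5)<6)&(ya<0)&(z>16)&(z<22)&(ya>-200)))
    k=(abs(ya+60)<30)&(z>15)&(z<23); print("railx",np.percentile(xa[k&(xa<-20)&(xa>-42)],[2,98]),np.percentile(xa[k&(xa>20)&(xa<42)],[2,98]))
```

```text
w1
plate (np.int64(286), array([-15.,  -2.,  14.]), array([-132.6, -127.4, -123.3]))
block (np.int64(745), array([-21.6,  -3.1,  21.3]), array([-135.1, -115.8, -105.6]))
rails (np.int64(2358), array([-35.1, -26.5,  34.4]), array([-155.1,  -68.9,   -1.3]))
railx [-35.05658668 -26.57529062] [25.46224194 34.54605621]
w2
plate (np.int64(5262), array([-11.9,   1.5,  26.7]), array([-131. , -107.9,  -90.4]))
block (np.int64(550), array([-21.8,  -1.2,  21.5]), array([-133.2, -115.9, -105.5]))
r3 (np.int64(433), array([-12.6,  -0.9,  11.4]), array([-1.5,  9.6, 19.8]))
r2 (np.int64(1768), array([-22.3,   0.2,  22.8]), array([26.9, 48.8, 70.7]))
rails (np.int64(1696), array([-34.8,  25.9,  34.7]), array([-154.,  -72.,   -2.]))
railx [-34.35486326 -26.34020434] [26.05641624 34.51850512]
```

```bash
cat >> h.py <<'E'
O=np.array([593.,-82.]);YD=np.array([-np.sin(YAW),np.cos(YAW)])
def P(y,z): return [*(O+y*YD),z]
E
python3 - <<'E'
from cell import r
from h import *
o=ori()
r.goto([435.6,-326.5,290],o)
print(r.servo_line([435.6,-326.5,201.5],velocity=120,guard=10),r.get_position())
r.gripper_close(30); print(r.get_finger_gap())
r.servo_line([435.6,-326.5,290],velocity=120); print(r.get_finger_gap(),r.get_contact_force())
r.goto(P(-29.5,290),o)
print(r.get_contact_force(),r.get_position(),r.get_clock())
d,w=wcap(r,"w3")
dd=r.get_image("side");cv2.imwrite("pics/side3.png",dd["image"])
E
```

```text
False [ 436.12725581 -326.57083028  202.23989507]
45.85519776416376
45.702304589519855 [ 0.25866937  0.17164874 -2.12504773]
[-0.13888766 -1.36249826 -2.59340377] [ 595.9967316  -113.25125285  289.48933608] 6.75
```

View pics/w3.png

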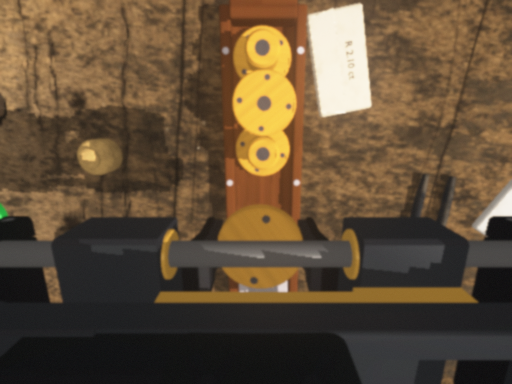

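View pics/side3.png

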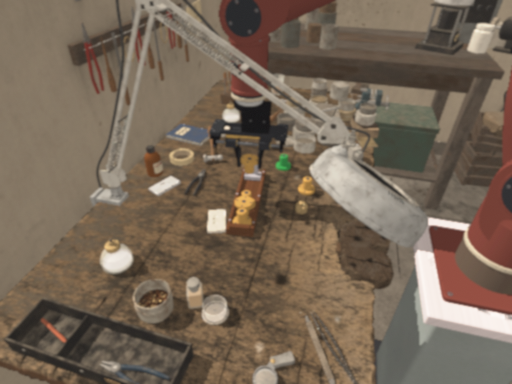

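Run:
```python
from cell import r
from h import *
d=pickle.load(open("w3.pkl","rb")); w=cloud(d,d["T"])
xa=(w[...,0]-593)*np.cos(YAW)+(w[...,1]+82)*np.sin(YAW); ya=-(w[...,0]-593)*np.sin(YAW)+(w[...,1]+82)*np.cos(YAW); z=w[...,2]
def e(m): return m.sum(),np.percentile(xa[m],[1,50,99]).round(1),np.percentile(ya[m],[1,50,99]).round(1),np.median(z[m])
print(e((abs(xa)<30)&(abs(ya-47)<25.5)&(z>44)&(z<56)))
print(e((abs(xa)<18)&(ya<22)&(ya>-14)&(z>44)&(z<56)))
print(e((abs(xa)<18)&(ya>68)&(ya<105)&(z>44)&(z<56)))
m=(z>110)&(z<190)&(d["range_z"]<260)&(abs(xa)<26)&(ya<5)&(ya>-60); print("held",e(m))
print(r.get_position(),r.get_contact_force())
```

```text
(np.int64(3397), array([-21.6,   0.3,  22.8]), array([23.6, 49.2, 70.9]), np.float64(49.496657761971846))
(np.int64(822), array([-12.3,  -0.5,  11.9]), array([-1.1, 10.8, 21.4]), np.float64(49.43742319863094))
(np.int64(1321), array([-12.6,  -0.4,  11.7]), array([68.1, 84.3, 98.3]), np.float64(49.404738758153684))
held (np.int64(5223), array([-25.5,   3.1,  25.7]), array([-53.8, -22.6,   3.2]), np.float64(129.72263749296704))
[ 595.92175913 -113.68852296  289.76492171] [ 0.5464754  -0.42213451 -1.75489506]
```

Run:
```python
from cell import r
from h import *
for i in range(4): print(np.round(r.get_position(),2),np.round(r.get_tool_rot(),4),ori().round(4))
r.hold(.3)
for i in range(3): print(np.round(r.get_position(),2))
print(r.servo_line(P(-28.5,216),velocity=120,guard=10),np.round(r.get_position(),2))
print(r.servo_line(P(-28.5,207.5),velocity=25,guard=6),np.round(r.get_position(),2),r.get_contact_force(),r.get_clock())
```

```text
[ 595.92 -113.69  289.76] [ 3.135e+00  1.867e-01 -1.300e-03] [3.1357 0.1918 0.    ]
[ 595.92 -113.69  289.76] [ 3.135e+00  1.867e-01 -1.300e-03] [3.1357 0.1918 0.    ]
[ 595.92 -113.69  289.76] [ 3.135e+00  1.867e-01 -1.300e-03] [3.1357 0.1918 0.    ]
[ 595.92 -113.69  289.76] [ 3.135e+00  1.867e-01 -1.300e-03] [3.1357 0.1918 0.    ]
[ 596.44 -111.84  290.09]
[ 596.44 -111.84  290.09]
[ 596.44 -111.84  290.09]
False [ 596.86 -110.26  216.62]
True [ 597.01 -110.34  209.45] [0.64764728 0.25255687 3.74599404] 8.2583
```

Run:
```python
from cell import r
from h import *
o=ori()
r.let_go(); r.hold(.2)
p=r.get_position(); r.servo_line([p[0],p[1],290],velocity=120)
r.goto([442.1,-191,290],o); r.hold(.3)
d,w=wcap(r,"w4")
print(r.servo_line([442.1,-191,198.5],velocity=120,guard=10)); r.hold(.3); print(r.get_position())
r.gripper_close(30); print(r.get_finger_gap())
r.servo_line([442.1,-191,290],velocity=120); print(r.get_finger_gap(),r.get_contact_force())
r.goto(P(-90,330),o); r.hold(.3)
d,w=wcap(r,"w5"); print(r.get_clock(),r.get_position())
xa=(w[...,0]-593)*np.cos(YAW)+(w[...,1]+82)*np.sin(YAW); ya=-(w[...,0]-593)*np.sin(YAW)+(w[...,1]+82)*np.cos(YAW); z=w[...,2]
def e(m): return m.sum(),np.percentile(xa[m],[1,50,99]).round(1),np.percentile(ya[m],[1,50,99]).round(1),np.median(z[m])
print("down",e((abs(xa)<30)&(abs(ya+29)<27)&(z>44)&(z<56)))
print("r3",e((abs(xa)<18)&(ya<22)&(ya>-1.5)&(z>44)&(z<56)))
k=(abs(ya+20)<60)&(z>15)&(z<23); print("railx",np.percentile(xa[k&(xa<-20)&(xa>-42)],[2,98]),np.percentile(xa[k&(xa>20)&(xa<42)],[2,98]))
```

```text
False
[ 442.23871972 -191.05926588  198.94869593]
25.436824974729888
24.629329530585515 [ 0.04501192 -0.45329376 -2.04166401]
15.55 [ 603.46298171 -171.67041986  330.14473918]
down (np.int64(2243), array([-21.7,   0.2,  22.7]), array([-51.2, -28.7,  -6.4]), np.float64(49.53600658347983))
r3 (np.int64(719), array([-12.7,  -0.7,  11.6]), array([-1.2, 10.4, 21.4]), np.float64(49.36023451952508))
railx [-34.51208962 -20.9366908 ] [20.90343768 34.87086915]
```

View pics/w5.png

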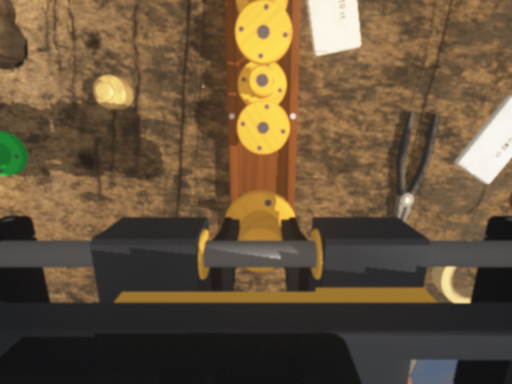

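Run:
```python
from cell import r
from h import *
o=ori()
r.servo_line(P(-72,226),velocity=120); r.hold(.4); print(np.round(r.get_position(),2),np.round(P(-72,226),2))
f0=np.array(r.get_contact_force())
print(r.servo_line(P(-72,205),velocity=25,guard=6),np.round(r.get_position(),2),np.array(r.get_contact_force())-f0,r.get_clock())
```

```text
[ 603.07 -156.65  228.95] [ 601.77 -153.46  226.  ]
True [ 603.58 -158.33  229.09] [  0.96456141   6.05083057 -13.3628852 ] 17.25
```

Run:
```python
from cell import r
from h import *
print(np.round(r.get_position(),2),np.round(r.get_tool_rot(),3),np.round(r.get_contact_force(),2),np.round(r.get_joint_efforts(),1),np.round(r.get_joint_pos(),3),np.round(r.inverse_kinematics(P(-72,226),ori()),3))
r.hold(.3)
print(np.round(r.get_position(),2),np.round(r.get_tool_rot(),3),np.round(r.get_contact_force(),2),r.get_finger_gap())
d,w=wcap(r,"w6")
for n in("side","top"):
    dd=r.get_image(n);cv2.imwrite(f"pics/{n}6.png",cv2.resize(dd["image"],None,fx=1.5,fy=1.5))
```

```text
[ 603.58 -158.33  229.09] [3.127 0.185 0.011] [-0.79 -4.04  8.21] [ -3.4 -60.4 -10.6 -30.2  -1.3  -0.4  -0. ] [ 0.582  0.475 -0.506  1.7    0.271  1.027  0.102] [ 0.581  0.477 -0.51   1.705  0.265  1.029  0.103]
[ 603.56 -158.46  229.22] [3.127 0.184 0.011] [-0.89 -4.48  8.81] 25.237159960339635
```

View pics/w6.png

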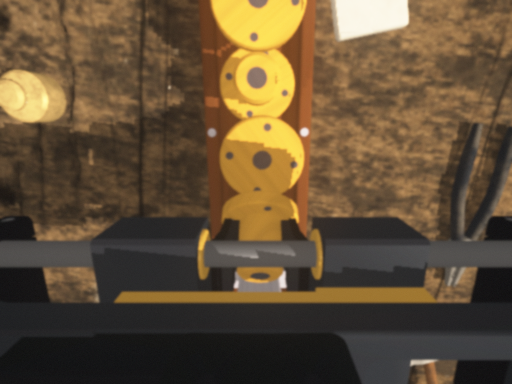

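View pics/side6.png

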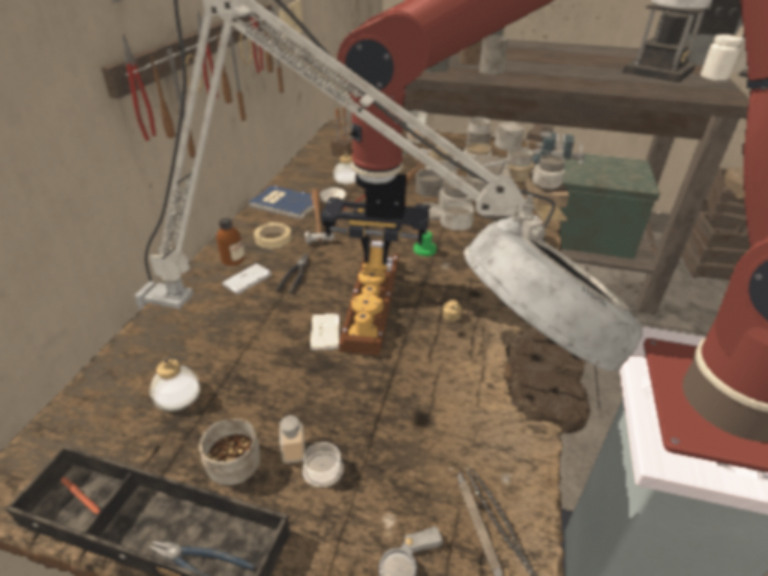

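View pics/top6.png

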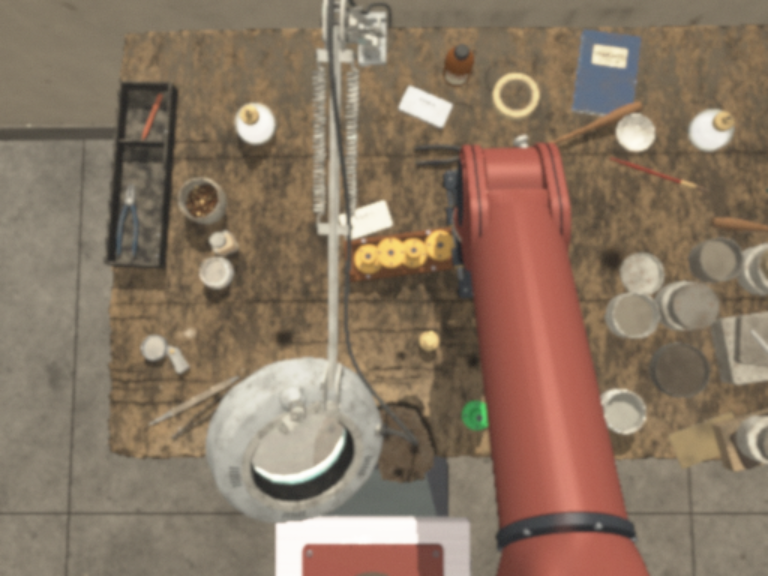

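Run:
```python
from cell import r
from h import *
p=np.array(r.get_position()); o=ori()
r.servo_line([p[0],p[1],262],velocity=80)
r.servo_line(P(-90,262),attitude=o,velocity=80); r.hold(.4); print(np.round(r.get_position(),2),np.round(r.get_tool_rot(),3),np.round(r.get_contact_force(),2),r.get_finger_gap(),np.round(P(-90,262),2))
d,w=wcap(r,"w7")
xa=(w[...,0]-593)*np.cos(YAW)+(w[...,1]+82)*np.sin(YAW); ya=-(w[...,0]-593)*np.sin(YAW)+(w[...,1]+82)*np.cos(YAW); z=w[...,2]
def e(m): return m.sum(),np.percentile(xa[m],[1,50,99]).round(1),np.percentile(ya[m],[1,50,99]).round(1),np.median(z[m])
print("down",e((abs(xa)<30)&(abs(ya+29)<27)&(z>44)&(z<56)))
m=(abs(xa)<25)&(ya>-116)&(ya<-60)&(z>56)&(z<90); print("heldbrim",e(m))
A=np.c_[xa[m],ya[m]+90,np.ones(m.sum())]; c,*_=np.linalg.lstsq(A,z[m],rcond=None); print("plane",c)
for y0 in range(-116,-60,4):
    k=(abs(xa)<25)&(ya>=y0)&(ya<y0+4)&(z>56)&(z<130)
    if k.sum(): print(y0,k.sum(),np.percentile(z[k],[5,50,95]).round(1))
dd=r.get_image("side");cv2.imwrite("pics/side7.png",cv2.resize(dd["image"][130:230,190:320],None,fx=5,fy=5,interpolation=cv2.INTER_CUBIC))
```

```text
[ 603.99 -171.07  262.01] [-3.136 -0.192 -0.   ] [-0.21 -0.81 -1.88] 25.185966740899914 [ 603.97 -171.33  262.  ]
down (np.int64(4061), array([-21.7,   0.4,  22.7]), array([-51. , -28.1,  -6.1]), np.float64(49.46105317132205))
heldbrim (np.int64(2284), array([-23.4,  -1.6,  20.7]), array([-86.8, -73.6, -61.2]), np.float64(86.00307815973026))
plane [-3.76471956e-04  8.35084751e-02  8.42136103e+01]
-116 20 [94.9 96.2 96.7]
-112 87 [97.3 98.7 99.9]
-108 139 [100.3 101.8 103.3]
-104 177 [102.4 104.8 106.1]
-100 287 [105.3 108.3 128.7]
-96 224 [117.4 128.3 129.4]
-92 220 [ 90.7 128.2 129.3]
-88 452 [ 86.8  96.7 129.1]
-84 851 [ 80.8  92.8 107.6]
-80 912 [ 81.   88.6 111.8]
-76 423 [80.3 84.8 86.6]
-72 408 [80.3 87.4 89.4]
-68 440 [82.4 88.6 91. ]
-64 252 [83.7 86.2 89. ]
```

View pics/w7.png

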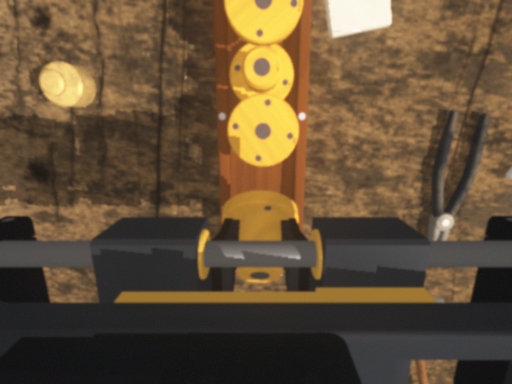

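View pics/side7.png

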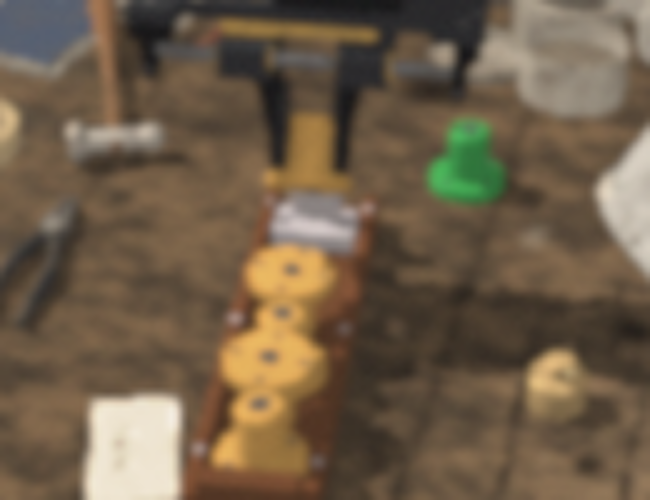

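Run:
```python
from h import *
for n in("w5","w7"):
    d=pickle.load(open(n+".pkl","rb")); T=d["T_tool_cam"];K=d["intrinsics"]
    for q in((0,-24,189.5),(0,-13,189.5),(0,-18,189.5),(0,-13,156.5),(0,0,156.5),(0,13,156.5),(0,0,164)):
        c=np.linalg.inv(T)@np.r_[q,1]; print(q,(K@(c[:3]/c[2]))[:2].round(1),c[2].round(1))
    w=cloud(d,T); 
    for v in range(190,284,6): print(v,w[v,258].round(1),w[v,240].round(1))
```

```text
(0, -24, 189.5) [261.7 193.2] 174.7
(0, -13, 189.5) [261.7 210. ] 177.5
(0, -18, 189.5) [261.7 202.4] 176.2
(0, -13, 156.5) [262.1 229.9] 145.6
(0, 0, 156.5) [262.1 252.8] 148.9
(0, 13, 156.5) [262.1 274.7] 152.1
(0, 0, 164) [262.  246.6] 156.1
190 [ -2.3 -23.8 198.3] [-23.1   7.4 322.4]
196 [ -2.3 -22.  189.9] [-14.1 -20.2 196.6]
202 [ -2.3 -17.8 191. ] [-13.7 -18.1 190.1]
208 [ -2.3 -13.9 190.7] [-13.7 -14.1 190.1]
214 [ -2.3 -12.9 181.9] [-13.8 -10.4 189.3]
220 [ -2.2 -12.9 171.5] [-13.9  -5.7 191. ]
226 [ -2.2 -13.  162. ] [-13.3  -5.2 181.8]
232 [ -2.2 -11.  158.4] [-12.3  -7.3 167.3]
238 [ -2.2  -8.1 157.3] [-11.8  -7.1 159.7]
244 [ -1.7 -33.   96.6] [ -7.1 -32.9  96.9]
250 [ -1.7 -31.8  95.2] [ -7.  -31.4  96.1]
256 [ -1.7 -30.   94.9] [ -7. -30.  95.]
262 [ -1.8 -27.9  95.3] [ -7.  -28.4  94.4]
268 [ -2.2   9.6 157.6] [-25.5 107.7 329.6]
274 [ -3.5 116.2 330. ] [-25.8 117.2 331.8]
280 [ -3.5 124.1 329.4] [-25.8 124.1 329.4]
(0, -24, 189.5) [261.7 193.2] 174.7
(0, -13, 189.5) [261.7 210. ] 177.5
(0, -18, 189.5) [261.7 202.4] 176.2
(0, -13, 156.5) [262.1 229.9] 145.6
(0, 0, 156.5) [262.1 252.8] 148.9
(0, 13, 156.5) [262.1 274.7] 152.1
(0, 0, 164) [262.  246.6] 156.1
190 [ -2.2 -28.8 178.3] [-18.2  -9.5 255.1]
196 [ -2.2 -26.6 173.3] [-12.6 -25.7 176.6]
202 [ -2.2 -23.9 170.6] [-12.4 -23.1 173.4]
208 [ -2.2 -19.1 174.5] [-12.6 -19.2 174.2]
214 [ -2.2 -15.  175.8] [-12.9 -14.1 178.4]
220 [ -2.2 -12.  174. ] [-13.3  -9.  182.1]
226 [ -2.2  -9.6 170.6] [-13.1  -6.5 178.5]
232 [ -2.2  -7.4 167.1] [-12.9  -4.  175.2]
238 [ -2.2  -4.9 164.5] [-12.6  -2.7 169.5]
244 [ -1.7 -32.9  96.9] [ -7.1 -32.9  96.8]
250 [ -1.7 -31.2  96.4] [ -7.  -31.4  96.1]
256 [ -1.7 -30.4  94.3] [ -7.1 -29.5  96. ]
262 [ -1.7 -28.8  93.6] [ -6.9 -28.6  94. ]
268 [ -2.2   7.  153. ] [-11.9   8.7 156.1]
274 [ -2.2  13.  157.2] [-12.1  13.7 158.3]
280 [ -2.3  21.2 164.4] [-20.5  82.8 263.3]
```

Run:
```python
from cell import r
from h import *
o=ori()
p=np.array(r.get_position()); r.servo_line([p[0],p[1],290],velocity=120)
r.goto([442.1,-191,290],o); 
r.servo_line([442.1,-191,216],velocity=120); r.hold(.3)
print(r.servo_line([442.1,-191,200],velocity=30,guard=6),np.round(r.get_position(),2))
r.gripper_close(6)
print(r.servo_line([442.1,-191,199],velocity=30,guard=20),np.round(r.get_position(),2),np.round(r.get_contact_force(),1))
r.let_go(); r.hold(.4)
r.servo_line([442.1,-191,290],velocity=120); r.hold(.3)
d,w=wcap(r,"w8"); print(r.get_clock())
print("crown",blob(w,(442,-191),24,36,60),"brim",blob(w,(442,-191),32,5,60))
```

```text
True [ 442.35 -190.94  205.18]
False [ 442.49 -190.25  198.97] [0.2 3.3 4.8]
25.0667
crown (array([ 439.6, -177.5]), array([ 439.4, -176.7]), 12.9, np.float64(41.4), np.int64(624)) brim (array([ 439.4, -175.3]), array([ 439.5, -176.9]), 23.9, np.float64(15.9), np.int64(1672))
```

View pics/w8.png

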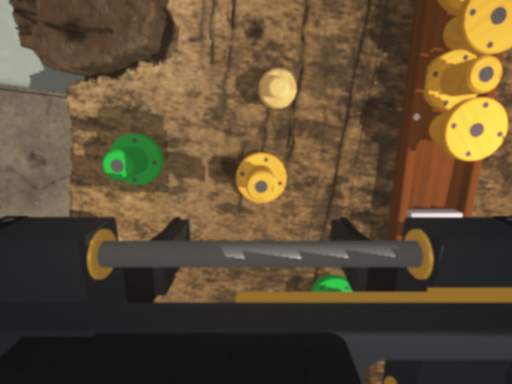

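Run:
```python
from cell import r
from h import *
o=ori()
g=[439.5,-177.0]
r.servo_line([*g,290],velocity=120); r.servo_line([*g,198.5],velocity=120,guard=10); r.hold(.3); print(np.round(r.get_position(),2))
r.gripper_close(45); print(r.get_finger_gap())
r.servo_line([*g,290],velocity=150)
r.goto(P(-79.3,290),o); r.servo_line(P(-79.3,258),velocity=80); r.hold(.4)
d,w=wcap(r,"w9"); print(r.get_clock(),np.round(r.get_position(),2),np.round(P(-79.3,258),2))
xa=(w[...,0]-593)*np.cos(YAW)+(w[...,1]+82)*np.sin(YAW); ya=-(w[...,0]-593)*np.sin(YAW)+(w[...,1]+82)*np.cos(YAW); z=w[...,2]
def e(m): return m.sum(),np.percentile(xa[m],[1,50,99]).round(1),np.percentile(ya[m],[0,1,50,99]).round(1),np.median(z[m])
print("down",e((abs(xa)<30)&(abs(ya+29)<27)&(z>44)&(z<53)))
print("heldbrim",e((abs(xa)<30)&(ya>-100)&(ya<-40)&(z>58)&(z<80)))
wt=cloud(d,d["T_tool_cam"])
for v in range(190,240,6): print(v,wt[v,258].round(1))
```

```text
[ 439.65 -177.07  198.95]
24.986254876045358
30.0417 [ 602.71 -160.72  258.18] [ 602.66 -160.71  258.  ]
down (np.int64(4048), array([-21.6,   0.5,  22.6]), array([-52.1, -50.7, -28. ,  -6.3]), np.float64(49.487431674729734))
heldbrim (np.int64(1666), array([-22. ,  -1.5,  19.4]), array([-75.7, -74. , -65.2, -55.2]), np.float64(68.14540328682418))
190 [ -2.3 -24.7 194.7]
196 [ -2.3 -21.8 190.7]
202 [ -2.3 -18.  190.2]
208 [ -2.3 -14.3 189.4]
214 [ -2.3 -13.3 180.8]
220 [ -2.2 -13.2 170.7]
226 [ -2.2 -13.3 161.2]
232 [ -2.2 -11.2 158. ]
238 [ -2.2  -7.7 158.2]
```

Run:
```python
from cell import r
from h import *
print(r.servo_line(P(-79.3,222),velocity=60,guard=5),np.round(r.get_position(),2)); r.hold(.3)
print(np.round(r.get_position(),2),np.round(r.get_contact_force(),1))
print(r.servo_line(P(-79.3,205),velocity=20,guard=5),np.round(r.get_position(),2),np.round(r.get_contact_force(),1),r.get_clock())
```

```text
False [ 602.82 -160.67  222.12]
[ 602.75 -160.73  222.32] [ 0.  -0.3 -2.4]
True [ 602.55 -160.69  206.57] [-1.2  1.1  5.4] 31.8167
```

Run:
```python
from cell import r
from h import *
r.let_go(); r.hold(.3)
r.servo_line(P(-79.3,290),velocity=120)
r.servo_line(P(-128,290),velocity=150); r.hold(.3)
d,w=wcap(r,"w10"); print(r.get_clock(),np.round(r.get_contact_force(),1))
xa=(w[...,0]-593)*np.cos(YAW)+(w[...,1]+82)*np.sin(YAW); ya=-(w[...,0]-593)*np.sin(YAW)+(w[...,1]+82)*np.cos(YAW); z=w[...,2]
def e(m): return m.sum(),np.percentile(xa[m],[1,50,99]).round(1),np.percentile(ya[m],[1,50,99]).round(1),np.median(z[m])
print("down",e((abs(xa)<30)&(abs(ya+29)<25)&(z>44)&(z<56)))
print("upcrown",e((abs(xa)<20)&(abs(ya+79)<20)&(z>44)&(z<56)))
print("upbrim",e((abs(xa)<28)&(ya<-54)&(ya>-104)&(z>12)&(z<22)))
print("plate",e((abs(xa)<30)&(ya<-100)&(ya>-170)&(z>54)&(z<66)))
```

```text
35.0083 [ 0.4  0.1 -0.1]
down (np.int64(3555), array([-21.7,   0.8,  22.9]), array([-51. , -28.4,  -6.6]), np.float64(49.536946228658735))
upcrown (np.int64(857), array([-13.8,  -1.3,  10.4]), array([-91.2, -78.5, -66.8]), np.float64(49.34395383876799))
upbrim (np.int64(1734), array([-27.7,  -2.2,  27.6]), array([-102.3,  -75.2,  -55.6]), np.float64(16.6269771562837))
plate (np.int64(511), array([-14.8,   0.2,  14.4]), array([-132.2, -126.4, -122.1]), np.float64(59.12555745221698))
```

View pics/w10.png

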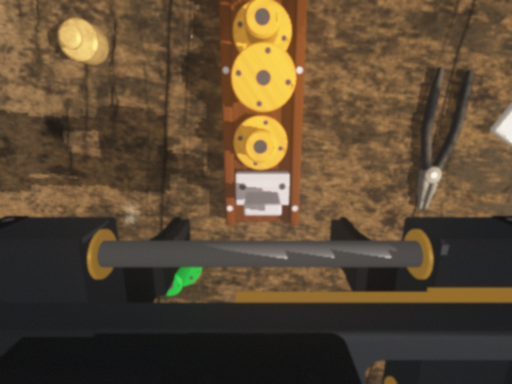

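Run:
```python
from cell import r
from h import *
print(r.servo_line(P(-127.5,214),velocity=120,guard=10)); r.hold(.3); print(np.round(r.get_position(),2))
r.gripper_close(30); print(r.get_finger_gap(),np.round(r.get_contact_force(),1))
z=r.get_position()[2]
def ty(): p=np.array(r.get_position()[:2]); return round(float((p-O)@YD),2)
y0=ty()
for y in (-115,-109,-106,-104.5,-103.5,-102.5,-101.5):
    h=r.servo_line(P(y,z),velocity=25,guard=20)
    f=np.array(r.get_contact_force()); print(y,h,ty()-y0,np.round(f,1),r.get_clock())
    if h or f[1]<-16: break
```

```text
False
[ 608.73 -208.6   214.65]
29.820432994975953 [ 7.7 -0.6 -6.3]
-115 False 12.690000000000012 [ 9.4  0.2 -8.2] 37.7167
-109 False 18.570000000000007 [ 8.5 -0.4 -7.3] 38.1083
-106 False 21.150000000000006 [ 9.7 -1.9 -8.1] 38.375
-104.5 False 22.150000000000006 [10.8 -3.2 -9.2] 38.625
-103.5 False 22.86 [11.5 -3.  -9.7] 38.875
-102.5 False 23.67 [10.8 -3.4 -9.7] 39.125
-101.5 False 24.53 [ 11.4  -4.8 -10. ] 39.375
```

Run:
```python
from cell import r
from h import *
z=r.get_position()[2]
def ty(): p=np.array(r.get_position()[:2]); return round(float((p-O)@YD),2)
for y in (-100.5,-99.5,-98.5):
    h=r.servo_line(P(y,214.6),velocity=20,guard=20); r.hold(.1)
    f=np.array(r.get_contact_force()); print(y,h,ty(),np.round(f,1),r.get_clock())
    if h or f[1]<-12: break
d,w=wcap(r,"w11")
```

```text
-100.5 False -102.15 [ 12.3  -5.1 -13.4] 39.725
-99.5 False -101.79 [ 13.7  -7.9 -15.3] 40.075
-98.5 False -101.45 [ 14.3 -10.4 -15.4] 40.425
```

View pics/w11.png

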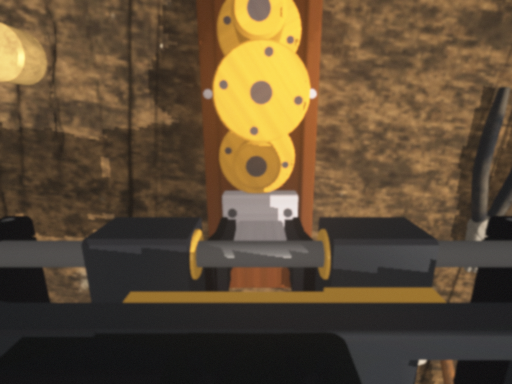

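Run:
```python
from cell import r
from h import *
p=np.array(r.get_position())
r.let_go(); r.hold(.3)
q=np.array(r.get_position()); r.servo_line([q[0],q[1],320],velocity=120)
r.servo_line(P(-90,390),velocity=150); r.hold(.4)
d,w=wcap(r,"w12"); print(r.get_clock(),np.round(r.get_contact_force(),1))
xa=(w[...,0]-593)*np.cos(YAW)+(w[...,1]+82)*np.sin(YAW); ya=-(w[...,0]-593)*np.sin(YAW)+(w[...,1]+82)*np.cos(YAW)-4.3; z=w[...,2]
def e(m): return m.sum(),np.percentile(xa[m],[1,50,99]).round(1),np.percentile(ya[m],[1,50,99]).round(1),np.percentile(z[m],[5,50,95]).round(1)
Z=(z>44)&(z<56)
for n,c,rr in(("r1",86,18),("r2",49,26),("r3",12,18),("down",-25,26),("up",-62,18)):
    print(n,e(Z&(np.hypot(xa,ya-c)<rr)))
print("plate",e((abs(xa)<30)&(ya<-85)&(ya>-170)&(z>54)&(z<66)))
print("block",e((abs(xa)<21)&(ya<-70)&(ya>-170)&(z>19)&(z<26)))
cv2.imwrite("pics/w12z.png",cv2.resize(d["image"][:215,180:400],None,fx=2.7,fy=2.7))
```

```text
44.0167 [ 0.2 -0.2  0.2]
r1 (np.int64(530), array([-12.8,  -0.7,  11.4]), array([68.8, 80.6, 89.8]), array([47.3, 49.4, 50.9]))
r2 (np.int64(1919), array([-21.4,   0.4,  23.2]), array([24.1, 48. , 73.6]), array([48.1, 49.5, 50.8]))
r3 (np.int64(643), array([-12. ,   0.4,  11.8]), array([-5.2, 12.1, 28.9]), array([47.7, 49.5, 50.7]))
down (np.int64(1551), array([-21.6,   0.4,  22.6]), array([-49.1, -25.2,  -0.6]), array([48.2, 49.5, 50.8]))
up (np.int64(465), array([-13.7,  -1.8,  10.7]), array([-73.5, -60.2, -44.7]), array([47.7, 49.4, 50.8]))
plate (np.int64(227), array([-14.5,   0.4,  14.2]), array([-110.8, -105.8, -101.9]), array([55.1, 59.2, 60.5]))
block (np.int64(541), array([-20.9,  -0.6,  20.9]), array([-113.9,  -94.9,  -85.7]), array([19.6, 20.8, 22.4]))
```

View pics/w12z.png

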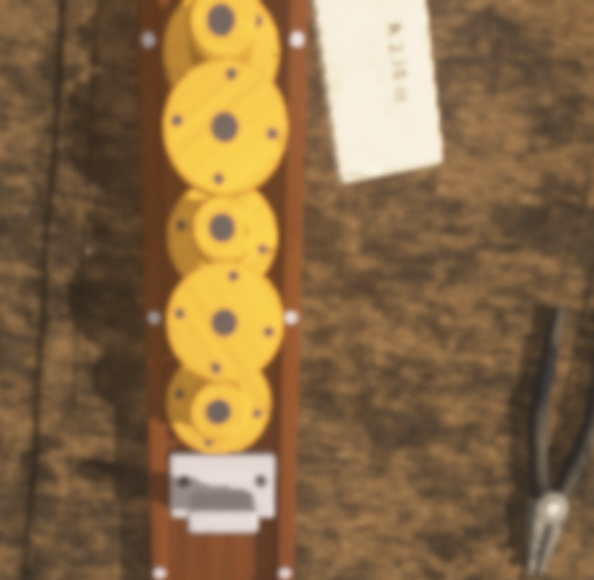

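Run:
```python
from cell import r
r.close_job(); print(r.get_clock())
```

```text
the job is handed in; nothing more can be done
the job is handed in; nothing more can be done
```

I added both loose flanges to the tray, slid the follower up against the row, let go, lifted clear and handed the job in. The last clock reading before that was 44 s of the 64 s allowed.

**What went wrong on the way:** My first try at placing the crown-up flange came straight down onto its neighbour's brim, which tipped it about 30° in the grip. I set it back on the bench, where it stood flat again, and regrasped it. I then lowered it clear of the neighbour's brim, and the follower slid it in underneath.

**Last checks, from the wrist camera:**
- **Row:** The five stand up, down, up, down, up from the end stop. All tops are 49–50 mm over the bench, so they are flat on the floor, and they sit within about 2 mm of the centreline.
- **Positions along the tray:** The second, third and fourth flanges are within about 2 mm of their packed places. The last, the crown-up flange, reads about 2 mm off. The first was only partly measured because the measuring window clipped it; it read a few mm short, but the next one is at its packed place.
- **Follower:** Its face is at about tray y = -86 mm, a slide of about 24 mm. The pushing force rose sharply at the end, so the row is tight. After release the tool read about zero force.
- **Tin, weight and pliers:** I never went near the tin or the pliers. The weight looked undisturbed in the later pictures, but I did not measure any of the three again at the end.

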